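# Sort the bench containers back into their racks

## Robot

A 7-joint arm with a two-finger parallel gripper is mounted at the origin on the work surface; the furniture and walls round the work are solid. World frame = base frame: x ahead of the robot, y to its left, z up, the work surface at z = 0. Lengths are in mm, angles in rad, forces in N, time in s.
With the tool pointing down it reaches from about 350 to 775 mm from the base axis. Payload 3.1 kg.
Tool frame: the origin (TCP) lies midway between the tips of the shut fingers; the grasp point (between the pads) lies 19 mm behind it (grip_point_offset is the x of the grasp point in the tool frame, in mm); x points along the fingers, z is the direction in which the jaws open and shut, and the axes are right-handed (so a half turn about x gives the same grasp; the last joint's range is limited). The gripper opens to 85 mm and grips with 20 to 120 N. Pads are 22 mm wide; open, the fingers measure 114 mm over their backs; the gripper's body (76 mm by 85 mm) begins 54 mm behind the grasp point. The pads swing forward as they close: fully open they stand 13 mm farther back than shut.
Start: joints at [-1.183, 0.311, 0.014, 1.512, -0.004, 1.319, -0.027], TCP at [229.155, 500.005, 231.304] pointing down, gripper open.
Joint ranges: [-2.7, 2.7], [-0.3, 1.91], [-1.27, 1.3], [0.12, 2.57], [-1.44, 4.58], [0.2, 2.03], [-3.05, 3.05]. Speed limits (rad/s): [2.79, 2.79, 3.14, 3.14, 3.14, 3.14, 3.14].

## Interface

Orientations are given as a unit quaternion [w, x, y, z].
In Python, from station import sense, read_camera, close_job, trace, grip_point_offset gives the robot as it stands.
- The arm moves only by the tool apply_moves, never from a script. Its argument "series" is one flat list of numbers, 7 for each row, row after row: the closure, from 0 (fully open) to 1 (shut), then the shift along the tool's x, y, z in mm, then the turn, a rotation vector about the tool's x, y, z in rad. In form: [jaw, x, y, z, ax, ay, az, jaw, x, y, z, ax, ay, az, ...]. A call has 1 to 8 rows; each row is the pose to reach, as a shift and turn from the pose commanded when the call began, along the tool's axes at that moment; what a row does not reach only later rows make up. A row lasts 1/8 s, in which the tool goes at most 62.5 mm and 10.7 degrees, less where a joint would pass 70% of its speed; a pose out of reach is approached as far as the arm can. A call with a gripper value outside its range is refused whole. The fingers move at their own pace and stop on an object; the grip force is fixed at half the most. Time passes only in rows, so rows that repeat a pose let the fingers close. It gives the time, the measured TCP pose, the force and the opening at its end, in the units of the state.
- sense(): the state, without advancing time (a new reading comes with each control period).
- read_camera(name): name is "scene" or "top" or "wrist"; returns a dict with "color" (480x640x3 uint8, red, green, blue), "range_z" (480x640 float32, mm along the optical axis (not along the pixel's ray), 0 where there is no reading), "mtx" (3x3 intrinsics, pixels), "T" (4x4, takes a point from camera to world coordinates); the wrist camera has in their place "tool_from_camera" (4x4, takes a point from camera to tool coordinates, whose origin is the TCP and whose axes are the tool frame's). Camera axes: x right, y down, z forward; pixel columns grow to the right and rows downward; lengths in mm; the calibration is good to about 2 mm. A picture is of the moment at which its call begins: read the wrist's pose just before it.
- close_job(): hands the job in, once; it reports no verdict.
Trained networks look in a picture, given as the dict that the camera call returned (one of the last four; its "shot" number tells which), for a name from the list of things; names that differ only in an ending like _2 or _b are one class to them, and where a whole thing is asked for, a point or a joint stands for the part that bears it (a point fixed in the world has none). Each returns a list of dicts, best first, with "score" (0 to 1); they miss things now and then, are a little off and sometimes report something else, mostly with a low value. They report only what shows in the picture. A call takes as long as a camera call. They do not tell look-alikes from the thing itself.
- trace(picture, label): "mask" (480x640 bool, what is visible of it) and "rect" ([left, top, right, bottom] in pixels, round what is visible of it).
The state is a dict: "clock": time; "q": joint angles; "joint_vel": joint speeds; "joint_torque": joint torques, N m; "tcp_pos": TCP position; "ee_rot": TCP orientation; "contact_force": force on the tool from outside, world axes, zero at the start; "moment": the same for the moment, N m; "gripper_width": finger opening in mm.
Only numpy, scipy, OpenCV 4.12 (cv2) and the standard library are available. Lean on these libraries where they do the work, as an engineer would, in place of code of your own. Each camera call takes 0.05 s, during which the arm holds its last target. There are 200 camera calls.

## Task

The run is over: sort the containers left on the bench back into their racks, each standing upright in a free place of its own right down on the rack's floor: the two broad vials (clear and amber) in the grey square-celled tray, the two slim vials (red and blue cap) in the bored aluminium block, and the open tube in the white tube stand. Do not tip any of them over, and leave the two vials already stored in the racks where they stand.

Things in the scene. Friction and masses are not known exactly. Their poses are not given: they have to be found in the camera images.
- broad_clear_mid (a point): broad vial, clear glass with a white cap, 28 mm across the barrel, 25 mm across the cap, 54 mm tall (cap from 41 mm up), standing upright on the bench; may be gripped across barrel or cap. The point is on its axis, half-way up (27 mm above its underside); z points up out of the cap end.
- broad_amber_mid (a point): broad vial, amber glass with a dark cap, 25 mm across the barrel, 22 mm across the cap, 54 mm tall (cap from 41 mm up), standing upright on the bench. The point is on its axis, half-way up (27 mm above its underside); z points up out of the cap end.
- slim_red_mid (a point): slim vial with a red cap, 21 mm across the barrel, 19 mm across the cap, 50 mm tall (cap from 36 mm up), standing upright on the bench. The point is on its axis, half-way up (25 mm above its underside); z points up out of the cap end.
- slim_blue_mid (a point): slim vial with a blue cap, 21 mm across the barrel, 19 mm across the cap, 48 mm tall (cap from 34 mm up), standing upright on the bench. The point is on its axis, half-way up (24 mm above its underside); z points up out of the cap end.
- tube_mid (a point): open milky plastic tube without a cap, 19 mm across, 63 mm tall, light, standing upright on its skirt on the bench. The point is on its axis, half-way up (31.5 mm above its underside); z points up out of the mouth.
- cell_tray: rack for broad vials: low grey tray, fixed to the bench, 50 x 144 x 26 mm, with three square cells 44 mm wide in a row along its y axis, centred at y = -47, 0 and +47 mm; cell floor 3 mm above the bench, walls 3 mm thick, 26 mm high. The cell at -47 mm is taken; those at 0 and +47 mm are free, either will do. Origin: centre of its underside, z up; the row lies roughly across the robot's view, the -y end to the right.
- bored_block: rack for slim vials: aluminium block, fixed to the bench, 50 x 132 x 24 mm, with three round bores 31 mm across (chamfered 3 mm at the mouth) in a row along its y axis, centred at y = -42, 0 and +42 mm; bore floor 6 mm above the bench, top face at 24 mm. The bore at -42 mm is taken; those at 0 and +42 mm are free, either will do. Origin: centre of its underside, z up.
- tube_stand: rack for tubes: white open stand, fixed to the bench, 56 x 106 x 36 mm: a base plate whose top is 4 mm above the bench and, with its top face at 34 mm, a plate with two round holes 29 mm across at y = -24 and +24 mm; end plates 36 mm high. Both holes are free, either will do. Origin: centre of the underside, z up; y along the row.
- broad_stored_mid (a point): broad clear vial with a white cap, 28 mm across, 54 mm tall, standing loose in the taken cell of the grey tray: leave it there. Point half-way up its axis.
- slim_stored_mid (a point): slim vial with a yellow cap, 21 mm across, 48 mm tall, standing loose in the taken bore of the aluminium block: leave it there. Point half-way up its axis.
Not all that is in view belongs to the job. What is shaped like the cell_tray but purple is not meant.

How it is judged:
By the outcome, as a careful person would: the job done as asked, in the order asked, and still so for the second after the job is handed in, with the robot touching nothing.
It also fails if it takes over 122 s, if anything falls off the work surface, if the arm or the gripper's body presses on something with over 40 N, if the wrist force passes 120 N, or if a joint passes its speed limit or range.

## Working session

There is one attempt and no reset: what is moved stays moved. The work goes in short steps, Python scripts to look and compute and a tool call to move; the robot and the scene stay as the last step left them, time stands still between calls to the robot, and variables do not carry over. Pictures are saved under pics/ and viewed, about 12 in all and at most 16, crops included, and the job is handed in when it is done.

Besides the shell and the picture viewer there is one more tool, called as a command line: name --argument value ..., lists and objects as JSON in quotes. apply_moves: Moves the arm, as the interface text tells. Its arguments: {"type":"object","properties":{"series":{"type":"array","items":{"type":"number"}}},"required":["series"]}

```bash
ls; mkdir -p pics
python3 - <<'E'
from station import *
import cv2
print(sense(), grip_point_offset)
for n in ("scene","top"):
    p=read_camera(n); cv2.imwrite(f"pics/{n}0.png",p["color"][:,:,::-1]); print(n,p["T"].round(3).tolist(),p["mtx"].tolist())
E
```

```text
pics
{'clock': 0.0, 'q': array([-1.18274958,  0.31174659,  0.01400027,  1.51309027, -0.0044024 ,
        1.3192232 , -0.02718096]), 'joint_vel': array([-1.37915956e-03,  2.75843535e-04,  1.05732184e-03, -2.10691208e-03,
       -9.18838041e-06, -6.88882612e-05,  1.05509124e-04]), 'joint_torque': array([ 1.01449343e-04, -3.79918563e+01,  1.46200592e-01, -2.30587399e+01,
        1.24338889e-02,  1.38773103e-02, -2.96748431e-05]), 'tcp_pos': array([228.83117411, 499.30645656, 230.19623478]), 'ee_rot': array([ 0.59439098, -0.38240991,  0.59580195,  0.38142111]), 'contact_force': array([-0.12009117, -0.67787331,  0.57982672]), 'moment': array([-0.03022719, -0.05150696,  0.0030915 ]), 'gripper_width': 85.34365703015021} -18.700000000000003
scene [[0.567, -0.546, 0.617, -166.884], [-0.824, -0.357, 0.44, -466.024], [-0.02, -0.758, -0.652, 748.053], [0.0, 0.0, 0.0, 1.0]] [[509.48270001482007, 0.0, 305.8900690163626], [0.0, 509.48270001482007, 236.99239982317857], [0.0, 0.0, 1.0]]
top [[-0.144, -0.97, 0.198, 268.214], [-0.99, 0.141, -0.029, -1.219], [0.0, -0.2, -0.98, 1119.985], [0.0, 0.0, 0.0, 1.0]] [[507.17518904344604, 0.0, 321.1100974726408], [0.0, 507.17518904344604, 237.16394698959536], [0.0, 0.0, 1.0]]
```

View pics/scene0.png

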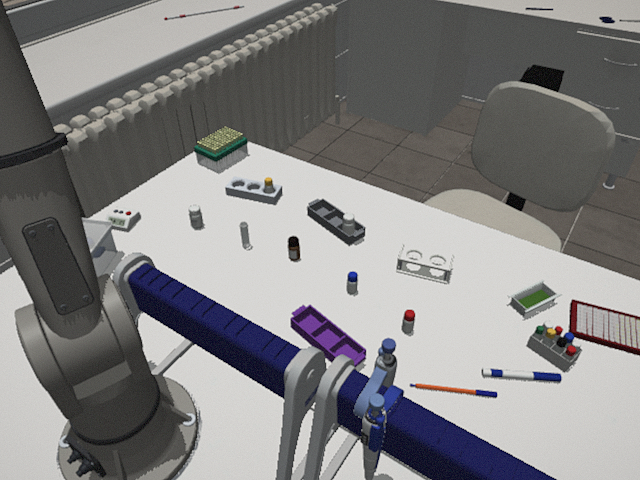

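View pics/top0.png

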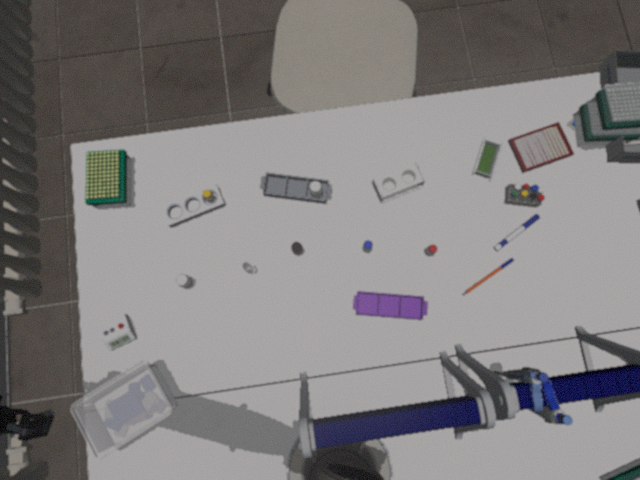

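```bash
cat > h.py <<'E'
from station import *
import numpy as np, cv2
from scipy.spatial.transform import Rotation as R
def pts(p,m,T=None):
    "world points of mask pixels"
    v,u=np.nonzero(m&(p["range_z"]>0)); z=p["range_z"][v,u]; K=p["mtx"]
    T=p["T"] if T is None else T
    c=np.c_[(u-K[0,2])*z/K[0,0],(v-K[1,2])*z/K[1,1],z]
    return c@T[:3,:3].T+T[:3,3]
def toolT():
    s=sense(); T=np.eye(4); T[:3,:3]=R.from_quat(np.r_[s["ee_rot"][1:],s["ee_rot"][0]]).as_matrix(); T[:3,3]=s["tcp_pos"]; return T
E
python3 - <<'E'
from h import *
for cam in ("top","scene"):
    p=read_camera(cam)
    for n in "broad_clear_mid broad_amber_mid slim_red_mid slim_blue_mid tube_mid cell_tray bored_block tube_stand broad_stored_mid slim_stored_mid".split():
        for d in trace(p,n)[:3]:
            q=pts(p,d["mask"])
            if len(q)<5: print(cam,n,d["score"],d["rect"],"nodepth");continue
            zt=np.percentile(q[:,2],97); t=q[q[:,2]>zt-6]
            (c,sz,a)=cv2.minAreaRect(t[:,:2].astype(np.float32))
            print(cam,n,round(float(d["score"]),2),[int(x) for x in d["rect"]],"ztop",zt.round(),"topmean",t.mean(0).round(1),"rect",np.round(c,1),np.round(sz,1),round(a,1))
E
```

```text
top broad_clear_mid 0.66 [177, 272, 192, 292] ztop 56.0 topmean [435.  271.6  53.5] rect [435.1 271.2] [23.2 23.2] 55.3
top broad_amber_mid 0.47 [295, 242, 302, 259] ztop 56.0 topmean [470.8  22.7  53.3] rect [471.1  22.4] [19.3 19.9] 80.5
top slim_red_mid 0.67 [423, 245, 436, 254] ztop 53.0 topmean [ 424.7 -266.4   49.7] rect [ 424.8 -266.2] [16.6 15.4] 37.2
top slim_blue_mid 0.53 [372, 165, 426, 203] ztop 37.0 topmean [ 590.9 -224.1   34.1] rect [ 591.4 -224.6] [ 49.5 107.1] 13.5
top slim_blue_mid 0.47 [259, 172, 335, 206] ztop 28.0 topmean [608.9   3.4  25.5] rect [611.7   6.7] [159.6  50.8] 74.3
top slim_blue_mid 0.43 [361, 240, 371, 252] ztop 51.0 topmean [ 453.9 -130.5   47.8] rect [ 454.6 -131. ] [15.7 16.7] 9.9
top tube_mid 0.59 [241, 262, 251, 271] ztop 65.0 topmean [442.6 132.9  62.8] rect [443.1 133. ] [17.2 17.5] 84.8
top cell_tray 0.96 [353, 291, 429, 323] ztop 27.0 topmean [ 319.9 -160.5   25. ] rect [ 320.6 -158.8] [159.3  50.4] 77.1
top cell_tray 0.61 [259, 174, 333, 205] ztop 27.0 topmean [610.1   7.2  25.1] rect [612.    6.5] [159.3  51.3] 74.1
top bored_block 0.63 
[... 1817 characters left out ...]
 175, 283, 206] ztop 27.0 topmean [603.5 242.3  24.7] rect [606.1 242.9] [ 57.2 137.1] 14.0
scene tube_stand 0.86 [393, 244, 451, 283] ztop 36.0 topmean [ 590.6 -222.1   33.9] rect [ 591.6 -221.8] [ 53.1 104.8] 15.2
scene tube_stand 0.43 [342, 211, 356, 236] ztop 58.0 topmean [595.7 -36.6  56.1] rect [596.7 -35.8] [22.1 22. ] 30.0
scene broad_stored_mid 0.65 [287, 235, 300, 258] ztop 55.0 topmean [470.6  22.5  53. ] rect [471.   23.4] [20.6 18.9] 35.7
scene broad_stored_mid 0.57 [342, 212, 353, 233] ztop 58.0 topmean [595.7 -36.6  56.1] rect [596.7 -35.8] [22.1 22. ] 30.0
scene slim_stored_mid 0.61 [264, 178, 273, 191] ztop 57.0 topmean [613.4 199.6  54.5] rect [615.  200.2] [11.9 12.2] 30.1
```

The top view shows the tray at about (297,188), the block at (195,205), the stand at (398,180) and the purple decoy at (390,305). The vials sit at (184,281), (297,248), (368,245) and (432,249), and the tube at (250,267). Both cameras agree on positions to within about 2 mm. Next I'll check the obstacles and the tool orientation.

Run:
```python
from h import *
print(toolT().round(3))
P=[]
for c in ("top","scene"):
    p=read_camera(c); q=pts(p,np.ones((480,640),bool)); P.append(q)
q=np.vstack(P); q=q[(q[:,2]>-30)&(q[:,2]<900)]
xs=range(-50,800,50); ys=range(650,-500,-50)
print("y\\x ",*[f"{x:4d}" for x in xs])
for y in ys:
    print(f"{y:4d} ",*[f"{(lambda a: int(a.max()) if len(a) else -1)(q[(q[:,0]>=x)&(q[:,0]<x+50)&(q[:,1]>=y)&(q[:,1]<y+50),2]):4d}" for x in xs])
w=read_camera("wrist"); cv2.imwrite("pics/w0.png",w["color"][:,:,::-1]); print(w["tool_from_camera"].round(3).tolist())
```

```text
[[-0.00000e+00 -9.09000e-01  4.17000e-01  2.29137e+02]
 [-0.00000e+00  4.17000e-01  9.09000e-01  4.99978e+02]
 [-1.00000e+00 -0.00000e+00 -0.00000e+00  2.31275e+02]
 [ 0.00000e+00  0.00000e+00  0.00000e+00  1.00000e+00]]
y\x   -50    0   50  100  150  200  250  300  350  400  450  500  550  600  650  700  750
 650    -1   -1   -1   -1   -1   -1   -1   -1   -1   -1   -1   -1   -1   -1   -1   -1   -1
 600    -1   -1   -1   -1   -1   -1   -1   -1   -1   -1   -1   -1   -1   -1   -1   -1   -1
 550    -1   -1   -1   -1   -1   -1   -1   -1   -1   -1   -1   -1   -1   -1   -1   -1   -1
 500    -1   -1    4    3   79  246  248    5    4    5    7    5    6    5    4    4    4
 450    -1   -1    5   88  348  369    5   28   27    7    6    5    7   68   67   66   47
 400    -1    4    5   87  350  351   85   30   35    6    7    5    5   68   68   68   50
 350     2    4    5   86   89   88   87   28   24    8    5    5    6   68   68   67    6
 300     3    5    4    6   87   88   90    6    7    5    6    6   27   28    5    6    7
 250     4    5    5    6    8    4    5    7    5   57    5 
[... 717 characters left out ...]
   51   50    6    6    6    6    8    5
-200     4    6  245  254    4    5   29   30    4    6    5    5   42   38    6    7    6
-250     4   39  256  263  237    6   28   30    6    6    5    6   39   40    7    5    5
-300     6   40  256  263  255   37    5    7    5   54    6    6   38   41    7    5    6
-350     5    5  271  270  302    5    4   11    7    5    4    6    5    7    5    5    6
-400     5    5  301  300  249    4    5   10   10    6    5    6   26   22    5    6    6
-450     6    5    3  255  205    6    4    5   13   17    4    8   28   28   28    6    5
[[0.0, -0.259, 0.966, -142.727], [-0.0, -0.966, -0.259, 63.797], [1.0, -0.0, -0.0, -0.109], [0.0, 0.0, 0.0, 1.0]]
```

apply_moves --series '[0,50,-140,-60,0.57,0,0,0,111,-282.5,-121.8,1.141,0,0,0,111,-282.5,-121.8,1.141,0,0,0,111,-282.5,-121.8,1.141,0,0,0,111,-282.5,-121.8,1.141,0,0,0,111,-282.5,-121.8,1.141,0,0,0,111,-282.5,-121.8,1.141,0,0,0,111,-282.5,-121.8,1.141,0,0]'

```text
clock: 2.35
tcp_pos: [434.5, 273.4, 120.7]
ee_rot: [0.707, -0.001, 0.707, 0.002]
contact_force: [0.0, 0.1, 0.7]
gripper_width: 85.0
```

```bash
cat >> h.py <<'E'
def wtop(name,save=None):
    T=toolT(); s=sense(); print("TCP",s["tcp_pos"].round(1),"z",T[:3,2].round(3),"x",T[:3,0].round(3),"w",s["gripper_width"].round(1),"F",s["contact_force"].round(1),s["clock"])
    p=read_camera("wrist")
    if save: cv2.imwrite(f"pics/{save}.png",p["color"][:,:,::-1])
    for d in trace(p,name)[:2]:
        q=pts(p,d["mask"],T@p["tool_from_camera"])
        if len(q)<5: continue
        zt=np.percentile(q[:,2],97); t=q[q[:,2]>zt-5]
        print(name,round(float(d["score"]),2),"ztop",zt.round(1),"circ",[np.round(a,1) for a in cv2.minEnclosingCircle(t[:,:2].astype(np.float32))],"rect",[np.round(a,1) for a in cv2.minAreaRect(t[:,:2].astype(np.float32))])
    return p
E
python3 -c "
from h import *
wtop('broad_clear_mid','w1')"
```

```text
Traceback (most recent call last):
  File "h.py", line 13, in wtop
    T=toolT(); s=sense(); print("TCP",s["tcp_pos"].round(1),"z",T[:3,2].round(3),"x",T[:3,0].round(3),"w",s["gripper_width"].round(1),"F",s["contact_force"].round(1),s["clock"])
                                                                                                          ^^^^^^^^^^^^^^^^^^^^^^^^
AttributeError: 'float' object has no attribute 'round'
```

```bash
sed -i 's/s\["gripper_width"\].round(1)/round(s["gripper_width"],1)/' h.py; python3 -c "
from h import *
wtop('broad_clear_mid','w1')"
```

```text
TCP [434.5 273.4 120.7] z [ 1.     0.005 -0.   ] x [-0.     0.001 -1.   ] w 85.0 F [0.  0.1 0.7] 2.35
broad_clear_mid 0.91 ztop 54.6 circ [array([437., 272.]), np.float64(12.6)] rect [array([437. , 272.3]), array([24.1, 24.9]), np.float64(88.0)]
```

View pics/w1.png

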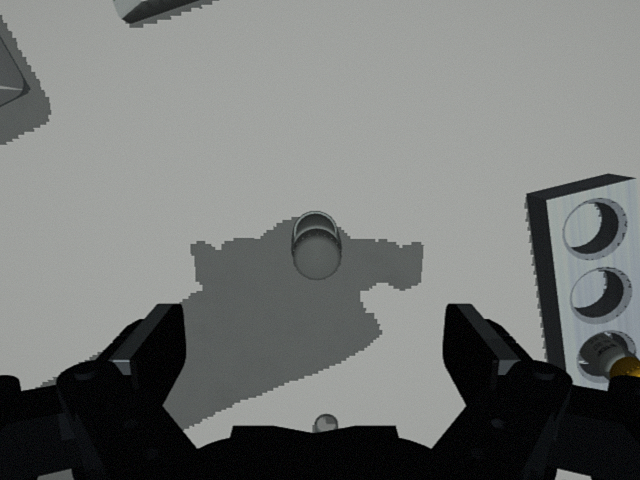

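The wrist picture shows the clear vial at (317,245) between the fingers, and the free bores at (595,228) and (603,293). The vial measures about (436.7,272), with its top at 54.6 mm as expected.

apply_moves --series '[0,50,-1.5,2,0,0,0,0,94,-1.5,2,0,0,0,0,94,-1.5,2,0,0,0,0.75,94,-1.5,2,0,0,0,1,94,-1.5,2,0,0,0,1,94,-1.5,2,0,0,0,1,94,-1.5,2,0,0,0,1,94,-1.5,2,0,0,0]'

```text
clock: 3.45
tcp_pos: [438.0, 270.8, 27.9]
ee_rot: [0.708, 0.001, 0.707, 0.001]
contact_force: [-0.2, -0.7, 5.9]
gripper_width: 24.8
```

```bash
python3 -c "
from h import *
p=wtop('broad_clear_mid','w2')
"
```

```text
TCP [438.  270.8  27.9] z [1.    0.    0.002] x [ 0.002  0.002 -1.   ] w 24.8 F [-0.2 -0.7  5.9] 3.45
broad_clear_mid 0.64 ztop 54.9 circ [array([439.8, 272.6]), np.float64(12.8)] rect [array([439.7, 273. ]), array([24.7, 24. ]), np.float64(88.5)]
```

View pics/w2.png

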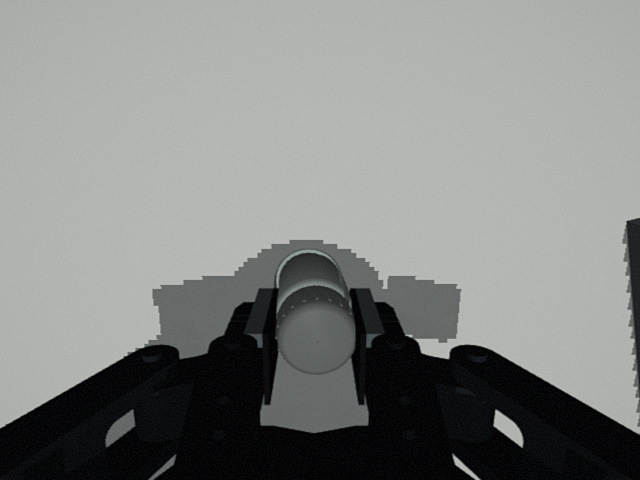

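The jaws hold it by the cap (24.8 mm opening). Next I'll lift it and carry it over the +47 cell.

apply_moves --series '[1,-50,0,0,0,0,0,1,-80,0,0,0,0,0,1,-80,-110,93,0,0,0,1,-80,-219,187,0,0,0,1,-80,-219,187,0,0,0,1,-80,-219,187,0,0,0,1,-80,-219,187,0,0,0,1,-80,-219,187,0,0,0]'

```text
clock: 4.55
tcp_pos: [626.0, 45.3, 106.6]
ee_rot: [0.708, 0.001, 0.706, -0.004]
contact_force: [-0.1, -0.3, -0.2]
gripper_width: 24.6
```

```bash
cat >> h.py <<'E'
def edges(cam,name):
    "rack centre and heading from points near its top face, one camera, plus fit of its mask"
    p=read_camera(cam); T=p["T"] if "T" in p else toolT()@p["tool_from_camera"]
    for d in trace(p,name)[:2]:
        q=pts(p,d["mask"],T); zt=np.percentile(q[:,2],90); t=q[abs(q[:,2]-zt)<4]
        print(cam,name,round(float(d["score"]),2),d["rect"],"z",zt.round(1),[np.round(a,1) for a in cv2.minAreaRect(t[:,:2].astype(np.float32))])
    return p
E
python3 -c "
from h import *
p=wtop('broad_clear_mid','w3'); edges('wrist','cell_tray'); edges('top','cell_tray')
"
```

```text
TCP [626.   45.3 106.6] z [ 1.    -0.007  0.002] x [ 0.002 -0.004 -1.   ] w 24.6 F [-0.1 -0.3 -0.2] 4.55
broad_clear_mid 0.77 ztop 133.5 circ [array([627.8,  47.4]), np.float64(12.8)] rect [array([627.7,  47.6]), array([24.9, 24.1]), np.float64(88.4)]
wrist cell_tray 0.67 [259.9, 185.7, 375.3, 429.5] z 26.3 [array([615. ,  12.2]), array([149.4,  50. ]), np.float64(74.3)]
top cell_tray 0.86 [352.8, 292.6, 431.2, 320.5] z 25.2 [array([ 320.7, -158.8]), array([159. ,  50.4]), np.float64(77.1)]
top cell_tray 0.76 [276.4, 174.2, 333.7, 204.8] z 25.6 [array([607.7, -10.1]), array([125.1,  51.8]), np.float64(74.7)]
```

View pics/w3.png

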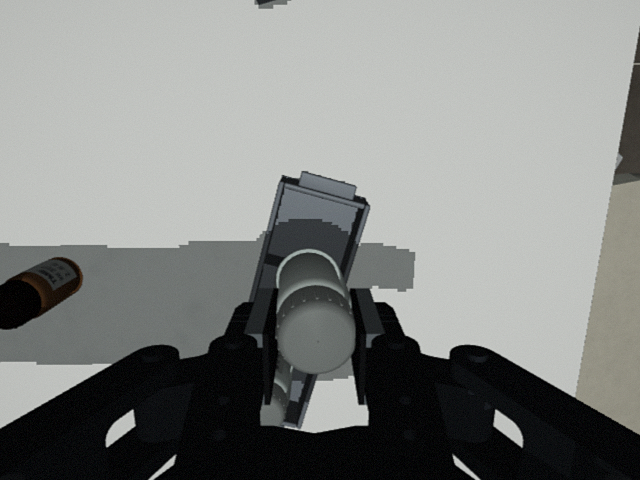

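The wrist picture shows the tray running from (325,185) under the held vial, with the stored vial behind at (275,390). The measured y is 6 mm off the commanded value, so I'll hold for a moment and reread it.

apply_moves --series '[1,0,0,0,0,0,0,1,0,0,0,0,0,0,1,0,0,0,0,0,0]'

```text
clock: 5.22
tcp_pos: [624.2, 51.3, 106.4]
ee_rot: [0.707, -0.0, 0.707, 0.0]
contact_force: [0.3, 0.7, 0.7]
gripper_width: 25.0
```

```bash
python3 -c "
from h import *
p=wtop('broad_clear_mid'); edges('wrist','cell_tray');print(sense()['q'])
"
```

```text
TCP [624.2  51.3 106.4] z [1. 0. 0.] x [ 0.  0. -1.] w 25.0 F [0.3 0.7 0.7] 5.225
broad_clear_mid 0.89 ztop 133.2 circ [array([626.4,  53.2]), np.float64(12.8)] rect [array([626.3,  53.6]), array([24.4, 24.5]), np.float64(47.2)]
[-0.37744326  0.57763815  0.40981283  1.47608429 -0.24199886  1.13800593
  0.07468697]
```

apply_moves --series '[1,40,0,1,0,0,0,1,68,0,1,0,0,0,1,77,0,1,0,0,0,1,77,0,1,0,0,0,1,77,0,1,0,0,0,0.5,77,0,1,0,0,0,0.3,77,0,1,0,0,0,0.3,77,0,1,0,0,0]'

```text
clock: 6.42
tcp_pos: [625.3, 51.1, 29.2]
ee_rot: [0.707, -0.0, 0.707, 0.0]
contact_force: [0.7, -0.4, -0.5]
gripper_width: 59.6
```

```bash
python3 -c "
from h import *
p=wtop('broad_clear_mid','w4')
"
```

```text
TCP [625.3  51.1  29.2] z [1. 0. 0.] x [ 0. -0. -1.] w 59.6 F [ 0.7 -0.4 -0.5] 6.425
broad_clear_mid 0.95 ztop 57.4 circ [array([625.1,  51.9]), np.float64(13.0)] rect [array([625.2,  52. ]), array([25.2, 25.3]), np.float64(67.6)]
```

View pics/w4.png

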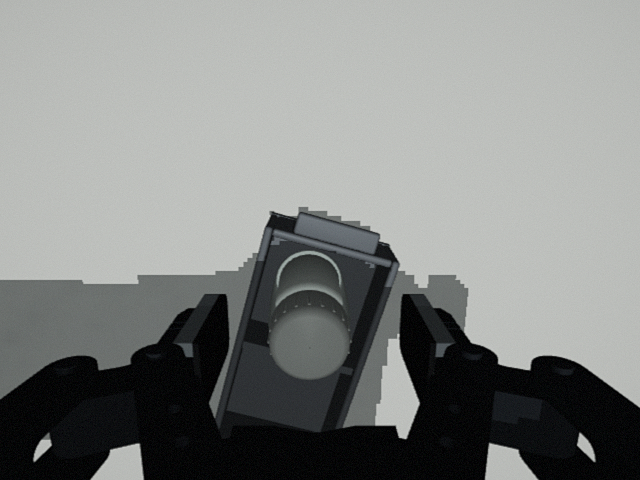

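The clear vial is standing in the +47 cell: it shows at (310,340), inside the cell walls, and its top is at 57.4 mm (3 + 54). Next is the amber vial.

apply_moves --series '[0.3,-45,0,0,0,0,0,0,-80,0,0,0,0,0,0,-80,-14,-77,0,0,0,0,-80,-28.5,-154,0,0,0,0,-80,-28.5,-154,0,0,0,0,-80,-28.5,-154,0,0,0,0,-80,-28.5,-154,0,0,0,0,-80,-28.5,-154,0,0,0]'

```text
clock: 7.52
tcp_pos: [472.8, 22.8, 109.5]
ee_rot: [0.708, -0.0, 0.707, 0.0]
contact_force: [0.0, 1.0, 1.5]
gripper_width: 85.2
```

```bash
python3 -c "
from h import *
p=wtop('broad_amber_mid')
"
```

```text
TCP [472.8  22.8 109.5] z [1.    0.001 0.002] x [ 0.002 -0.    -1.   ] w 85.2 F [0.  1.  1.5] 7.525
broad_amber_mid 0.91 ztop 54.4 circ [array([472.6,  21.8]), np.float64(11.5)] rect [array([472.6,  22.3]), array([22.2, 22. ]), np.float64(1.2)]
```

apply_moves --series '[0,50,0,0,0,0,0,0,83,0,0,0,0,0,0,83,0,0,0,0,0,0.75,83,0,0,0,0,0,1,83,0,0,0,0,0,1,83,0,0,0,0,0,1,83,0,0,0,0,0,1,83,0,0,0,0,0]'

```text
clock: 8.62
tcp_pos: [472.3, 22.7, 27.5]
ee_rot: [0.708, 0.0, 0.706, 0.0]
contact_force: [-0.1, 0.7, 5.7]
gripper_width: 21.9
```

```bash
python3 -c "
from h import *
p=wtop('broad_amber_mid')
"
```

```text
TCP [472.3  22.7  27.5] z [1.    0.    0.002] x [ 0.002  0.001 -1.   ] w 21.9 F [-0.1  0.7  5.7] 8.625
broad_amber_mid 0.81 ztop 54.3 circ [array([473.1,  22.3]), np.float64(11.7)] rect [array([473.4,  22.4]), array([21.5, 22.7]), np.float64(0.1)]
```

apply_moves --series '[1,-50,0,0,0,0,0,1,-80,0,0,0,0,0,1,-80,-8,70,0,0,0,1,-80,-15,140,0,0,0,1,-80,-15,140,0,0,0,1,-80,-15,140,0,0,0,1,-80,-15,140,0,0,0,1,-80,-15,140,0,0,0]'

```text
clock: 9.72
tcp_pos: [610.1, 8.0, 106.5]
ee_rot: [0.707, 0.0, 0.707, 0.0]
contact_force: [-0.2, -0.6, -0.8]
gripper_width: 21.5
```

```bash
python3 -c "
from h import *
p=wtop('broad_amber_mid')
"
```

```text
TCP [610.1   8.  106.5] z [ 1.     0.    -0.001] x [-0.001  0.001 -1.   ] w 21.5 F [-0.2 -0.6 -0.8] 9.725
broad_amber_mid 0.91 ztop 133.2 circ [array([611.1,   7.3]), np.float64(11.6)] rect [array([611.4,   7.6]), array([22.4, 21.4]), np.float64(89.4)]
```

apply_moves --series '[1,40,0,1,0,0,0,1,68,0,1,0,0,0,1,77,0,1,0,0,0,1,77,0,1,0,0,0,1,77,0,1,0,0,0,0.5,77,0,1,0,0,0,0.35,77,0,1,0,0,0,0.35,77,0,1,0,0,0]'

```text
clock: 10.82
tcp_pos: [612.3, 7.6, 29.1]
ee_rot: [0.707, -0.0, 0.707, 0.0]
contact_force: [0.1, 0.4, 0.1]
gripper_width: 55.4
```

```bash
python3 -c "
from h import *
p=wtop('broad_amber_mid')
"
```

```text
TCP [612.3   7.6  29.1] z [1. 0. 0.] x [ 0. -0. -1.] w 55.4 F [0.1 0.4 0.1] 10.825
broad_amber_mid 0.96 ztop 57.3 circ [array([613.1,   7.1]), np.float64(11.6)] rect [array([612.9,   7.5]), array([22.5, 21.9]), np.float64(26.0)]
```

The amber vial is seated in the centre cell, with its top at 57.3 mm. Next is the blue vial.

apply_moves --series '[0.35,-45,0,0,0,0,0,0,-80,0,0,0,0,0,0,-80,-45,-52,0,0,0,0,-80,-90,-104,0,0,0,0,-80,-138,-158,0,0,0,0,-80,-138,-158,0,0,0,0,-80,-138,-158,0,0,0,0,-80,-138,-158,0,0,0]'

```text
clock: 11.92
tcp_pos: [456.2, -128.7, 109.5]
ee_rot: [0.708, -0.001, 0.706, 0.001]
contact_force: [1.0, -0.9, 0.2]
gripper_width: 85.4
```

```bash
python3 -c "
from h import *
p=wtop('slim_blue_mid','w5')
"
```

```text
TCP [ 456.2 -128.7  109.5] z [1.    0.003 0.002] x [ 0.002  0.001 -1.   ] w 85.4 F [ 1.  -0.9  0.2] 11.925
slim_blue_mid 0.85 ztop 49.2 circ [array([ 456. , -131.5]), np.float64(9.4)] rect [array([ 455.8, -131.4]), array([17.9, 18.1]), np.float64(70.0)]
slim_blue_mid 0.52 ztop 8.5 circ [array([ 435.7, -189.4]), np.float64(72.1)] rect [array([ 435.4, -189.4]), array([143.4,  15.5]), np.float64(84.2)]
```

apply_moves --series '[0,50,-1,0,0,0,0,0,88,-1,0,0,0,0,0,88,-1,0,0,0,0,0.75,88,-1,0,0,0,0,1,88,-1,0,0,0,0,1,88,-1,0,0,0,0,1,88,-1,0,0,0,0,1,88,-1,0,0,0,0]'

```text
clock: 13.02
tcp_pos: [455.0, -131.6, 22.4]
ee_rot: [0.708, 0.0, 0.707, 0.0]
contact_force: [-1.0, 0.3, 6.1]
gripper_width: 17.7
```

```bash
python3 -c "
from h import *
p=wtop('slim_blue_mid')
"
```

```text
TCP [ 455.  -131.6   22.4] z [1.    0.    0.002] x [ 0.002  0.    -1.   ] w 17.7 F [-1.   0.3  6.1] 13.025
slim_blue_mid 0.75 ztop 49.1 circ [array([ 456.3, -131.8]), np.float64(10.0)] rect [array([ 456.1, -131.8]), array([19.1, 17.5]), np.float64(88.7)]
```

apply_moves --series '[1,-50,0,0,0,0,0,1,-85,30,10,0,0,0,1,-85,85,28,0,0,0,1,-85,145,48,0,0,0,1,-85,203,68,0,0,0,1,-85,260,87,0,0,0,1,-85,317,106,0,0,0,1,-85,372,125,0,0,0]'

```text
clock: 14.12
tcp_pos: [579.6, 242.7, 106.6]
ee_rot: [0.707, -0.0, 0.707, 0.0]
contact_force: [-0.0, -0.7, 0.2]
gripper_width: 18.1
```

apply_moves --series '[1,0,41.5,14.5,0,0,0,1,0,41.5,14.5,0,0,0,1,0,41.5,14.5,0,0,0,1,0,41.5,14.5,0,0,0,1,0,41.5,14.5,0,0,0]'

```text
clock: 14.75
tcp_pos: [593.9, 280.4, 106.7]
ee_rot: [0.707, 0.001, 0.707, -0.001]
contact_force: [0.4, -0.2, -0.5]
gripper_width: 18.0
```

```bash
python3 -c "
from h import *
p=wtop('slim_blue_mid','w6'); edges('wrist','bored_block'); edges('scene','bored_block')
"
```

```text
TCP [593.9 280.4 106.7] z [ 1.    -0.002  0.   ] x [ 0. -0. -1.] w 18.0 F [ 0.4 -0.2 -0.5] 14.75
slim_blue_mid 0.64 ztop 133.2 circ [array([595.3, 280.3]), np.float64(9.7)] rect [array([595.2, 280.5]), array([18.9, 17.6]), np.float64(89.4)]
wrist bored_block 0.56 [260.1, 189.3, 376.5, 423.9] z 24.7 [array([606.7, 240.3]), array([ 50.1, 132.5]), np.float64(14.7)]
scene bored_block 0.67 [224.8, 178.0, 283.9, 204.7] z 25.8 [array([605.5, 243. ]), array([ 56.9, 133.1]), np.float64(13.3)]
```

View pics/w6.png

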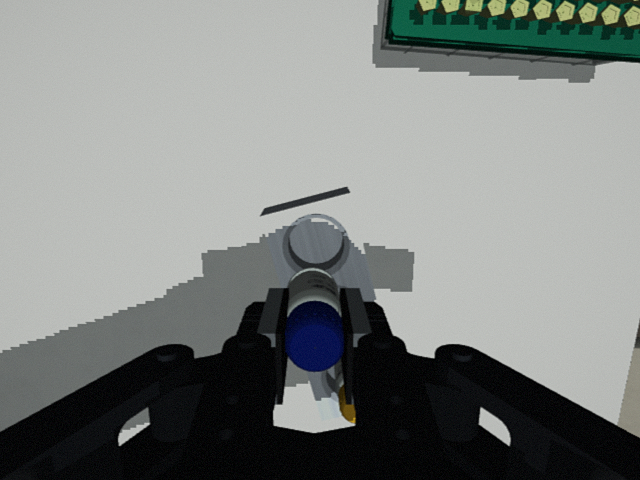

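The wrist view shows the block's +42 bore at (316,242), directly below the held vial. It agrees with the vial's position to within 1 mm. I'll lower it slowly.

apply_moves --series '[1,35,0.5,1,0,0,0,1,55,0.5,1,0,0,0,1,68,0.5,1,0,0,0,1,79,0.5,1,0,0,0,1,79,0.5,1,0,0,0,1,79,0.5,1,0,0,0]'

```text
clock: 15.8
tcp_pos: [595.3, 283.0, 28.3]
ee_rot: [0.708, 0.0, 0.707, 0.0]
contact_force: [-1.1, 0.2, 2.8]
gripper_width: 17.5
```

apply_moves --series '[0.6,0,0,0,0,0,0,0.4,0,0,0,0,0,0,0.4,0,0,0,0,0,0]'

```text
clock: 16.18
tcp_pos: [594.7, 282.5, 27.0]
ee_rot: [0.707, -0.0, 0.707, -0.0]
contact_force: [0.9, -0.1, -0.1]
gripper_width: 51.3
```

```bash
python3 -c "
from h import *
p=wtop('slim_blue_mid')
"
```

```text
TCP [594.7 282.5  27. ] z [ 1.  0. -0.] x [-0. -0. -1.] w 51.3 F [ 0.9 -0.1 -0.1] 16.175
```

```bash
python3 -c "
from h import *
p=wtop('slim_blue_mid','w7')
"
```

```text
TCP [594.7 282.5  27.1] z [ 1.  0. -0.] x [-0. -0. -1.] w 51.0 F [ 0.7 -0.8  0.2] 16.275
slim_blue_mid 0.76 ztop 55.2 circ [array([597.2, 283.1]), np.float64(9.8)] rect [array([597.2, 283.4]), array([18.7, 18.9]), np.float64(44.9)]
```

View pics/w7.png

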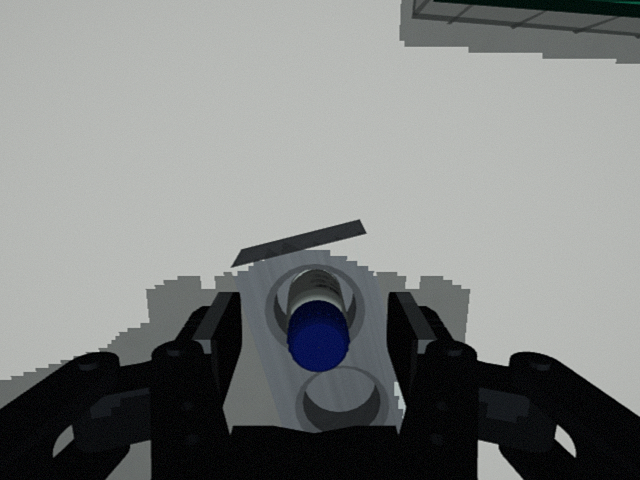

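The blue vial is seated in the bore, with its cap at (319,335) and its top at about 54–55 mm. The tube is nearest, so it goes next.

apply_moves --series '[0.4,-45,0,0,0,0,0,0,-80,0,0,0,0,0,0,-80,-43,-43,0,0,0,0,-80,-86,-86,0,0,0,0,-80,-125,-125,0,0,0,0,-80,-149,-150.5,0,0,0,0,-80,-149,-150.5,0,0,0,0,-80,-149,-150.5,0,0,0]'

```text
clock: 17.38
tcp_pos: [445.2, 134.4, 107.8]
ee_rot: [0.708, 0.0, 0.706, 0.001]
contact_force: [0.7, 0.1, 0.0]
gripper_width: 85.2
```

apply_moves --series '[0,0,0,0,0,0,0,0,0,0,0,0,0,0]'

```text
clock: 17.62
tcp_pos: [444.9, 134.3, 107.2]
ee_rot: [0.707, -0.0, 0.707, 0.0]
contact_force: [0.1, 0.3, 0.5]
gripper_width: 85.2
```

```bash
python3 -c "
from h import *
p=wtop('tube_mid','w8')
"
```

```text
TCP [444.9 134.3 107.2] z [1.    0.001 0.   ] x [ 0. -0. -1.] w 85.2 F [0.1 0.3 0.5] 17.625
tube_mid 0.85 ztop 63.9 circ [array([444.8, 132.3]), np.float64(10.0)] rect [array([444.8, 132.3]), array([19.7, 18.9]), np.float64(89.6)]
tube_mid 0.53 ztop 28.5 circ [array([611.2, 198.6]), np.float64(8.3)] rect [array([609. , 198.1]), array([ 4.9, 16.7]), np.float64(13.1)]
```

View pics/w8.png

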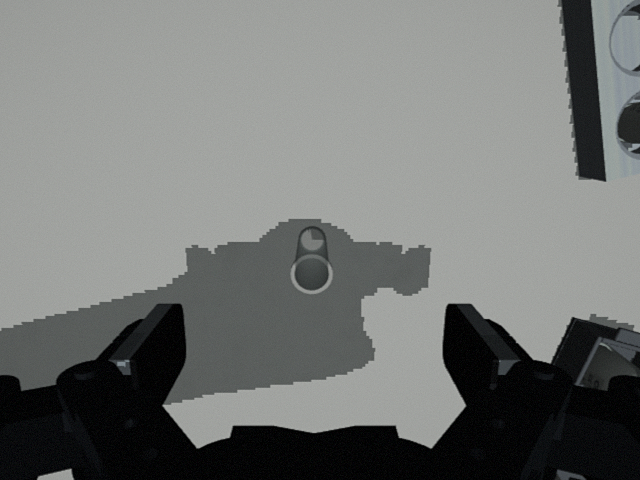

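The tube shows at (312,273), centred between the fingers. It measures (444.8,132.3), with its top at 63.9 mm.

apply_moves --series '[0,40,-1.5,-0.5,0,0,0,0,73,-1.5,-0.5,0,0,0,0,73,-1.5,-0.5,0,0,0,0.75,73,-1.5,-0.5,0,0,0,1,73,-1.5,-0.5,0,0,0,1,73,-1.5,-0.5,0,0,0,1,73,-1.5,-0.5,0,0,0,1,73,-1.5,-0.5,0,0,0]'

```text
clock: 18.73
tcp_pos: [444.2, 132.4, 35.1]
ee_rot: [0.707, 0.0, 0.707, 0.0]
contact_force: [-0.6, 0.6, 5.7]
gripper_width: 17.3
```

```bash
python3 -c "
from h import *
p=wtop('tube_mid'); p=read_camera('top'); cv2.imwrite('pics/t1.png',cv2.resize(p['color'][140:300,60:460,::-1],None,fx=2,fy=2))
d=trace(p,'slim_stored_mid')
for e in d[:2]:
  q=pts(p,e['mask']);print(e['score'],e['rect'],q.max(0),q.mean(0))
"
```

```text
TCP [444.2 132.4  35.1] z [1.    0.    0.001] x [ 0.001  0.001 -1.   ] w 17.3 F [-0.6  0.6  5.7] 18.725
tube_mid 0.84 ztop 63.7 circ [array([445.3, 132.3]), np.float64(10.3)] rect [array([445.5, 132.4]), array([20.5, 17.4]), np.float64(89.9)]
```

View pics/t1.png

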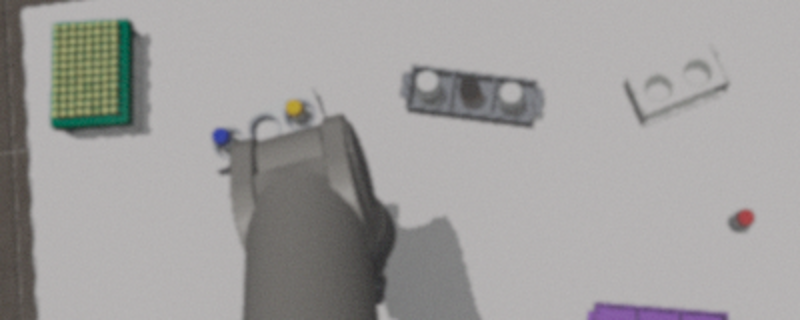

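The top crop shows the tray full and the stored yellow vial undisturbed at (297,110). The stand at (675,85) is empty. Next I'll carry the tube there.

apply_moves --series '[1,-50,0,0,0,0,0,1,-80,0,0,0,0,0,1,-80,-57,24,0,0,0,1,-80,-114,48,0,0,0,1,-80,-171,72,0,0,0,1,-80,-227,96,0,0,0,1,-80,-282,120,0,0,0,1,-80,-332,141.5,0,0,0]'

```text
clock: 19.92
tcp_pos: [585.7, -202.0, 114.0]
ee_rot: [0.707, 0.0, 0.707, -0.0]
contact_force: [0.0, -0.2, -0.2]
gripper_width: 17.3
```

apply_moves --series '[1,0,0,0,0,0,0,1,0,0,0,0,0,0,1,0,0,0,0,0,0,1,0,0,0,0,0,0]'

```text
clock: 20.42
tcp_pos: [585.4, -197.9, 114.4]
ee_rot: [0.707, -0.001, 0.707, 0.001]
contact_force: [-0.0, -1.4, -0.3]
gripper_width: 17.4
```

```bash
python3 -c "
from h import *
p=wtop('tube_mid','w9'); edges('wrist','tube_stand'); edges('top','tube_stand')
"
```

```text
TCP [ 585.4 -197.9  114.4] z [1.    0.003 0.   ] x [ 0.     0.001 -1.   ] w 17.4 F [-0.  -1.4 -0.3] 20.425
tube_mid 0.57 ztop 142.8 circ [array([ 586.7, -198. ]), np.float64(10.3)] rect [array([ 586.7, -198. ]), array([20.2, 17.1]), np.float64(89.6)]
wrist tube_stand 0.57 [254.2, 187.3, 374.5, 386.3] z 35.2 [array([ 592.4, -226. ]), array([ 49.5, 106.5]), np.float64(13.5)]
```

View pics/w9.png

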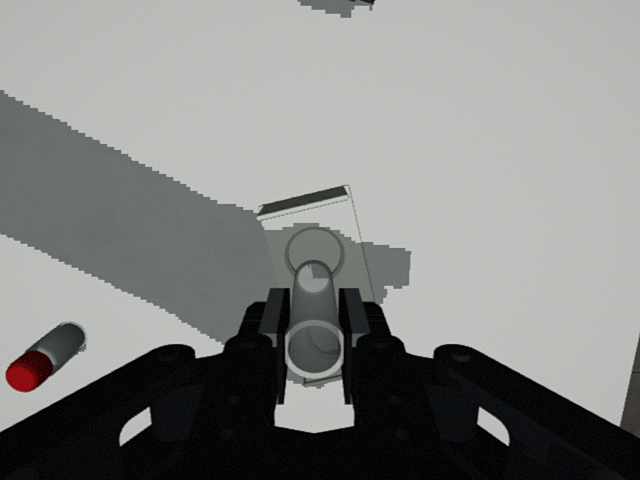

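```bash
python3 -c "
from h import *
T=toolT();p=read_camera('wrist');T=T@p['tool_from_camera'];K=p['mtx']
def pl(u,v,z):
  r=T[:3,:3]@np.array([(u-K[0,2])/K[0,0],(v-K[1,2])/K[1,1],1]); return T[:3,3]+r*(z-T[2,3])/r[2]
print(sense()['tcp_pos'])
for u,v in ((315,228),(288,253),(342,253),(315,278)): print(pl(u,v,34).round(1))
for d in trace(p,'tube_mid')[:1]:
  q=pts(p,d['mask'],T)
  for z0 in range(80,146,8):
    t=q[(q[:,2]>=z0)&(q[:,2]<z0+8)]
    if len(t)>9: print(z0,t.min(0).round(1),t.max(0).round(1))
"
```

```text
[ 585.29140226 -199.75417897  114.39439688]
[ 587.3 -188.7   34. ]
[ 572.7 -202.6   34. ]
[ 602.  -202.6   34. ]
[ 587.3 -217.    34. ]
80 [ 577.9 -199.2   80.1] [ 593.9 -191.2   88. ]
88 [ 578.2 -197.4   88. ] [ 593.8 -190.9   96. ]
96 [ 578.2 -197.6   96. ] [ 593.8 -191.2  104. ]
104 [ 577.9 -208.6  104. ] [ 594.4 -190.8  112. ]
112 [ 578.3 -208.   112. ] [ 594.6 -191.   120. ]
120 [ 578.2 -208.2  120. ] [ 594.7 -190.8  128. ]
128 [ 578.3 -208.5  128. ] [ 594.5 -190.5  136. ]
136 [ 578.  -209.9  136. ] [ 595.2 -189.3  143.9]
```

apply_moves --series '[1,30,-2.5,0.8,0,0,0,1,40,-2.5,0.8,0,0,0,1,55,-2.5,0.8,0,0,0,1,67,-2.5,0.8,0,0,0,1,76,-2.5,0.8,0,0,0,1,76,-2.5,0.8,0,0,0,1,76,-2.5,0.8,0,0,0]'

```text
clock: 21.7
tcp_pos: [586.4, -202.6, 39.3]
ee_rot: [0.707, -0.0, 0.707, 0.0]
contact_force: [-2.8, 1.2, 6.0]
gripper_width: 17.1
```

apply_moves --series '[0.6,0,0,0,0,0,0,0.4,0,0,0,0,0,0,0.4,0,0,0,0,0,0]'

```text
clock: 22.08
tcp_pos: [586.0, -202.3, 38.0]
ee_rot: [0.707, -0.0, 0.707, 0.0]
contact_force: [0.5, -0.1, -0.5]
gripper_width: 51.2
```

```bash
python3 -c "
from h import *
p=wtop('tube_mid','w10')
"
```

```text
TCP [ 586.  -202.3   38. ] z [ 1.  0. -0.] x [-0.  0. -1.] w 51.2 F [ 0.5 -0.1 -0.5] 22.075
tube_mid 0.7 ztop 67.7 circ [array([ 586.6, -202.6]), np.float64(10.4)] rect [array([ 587. , -202.6]), array([19.8, 19.6]), np.float64(51.1)]
```

View pics/w10.png

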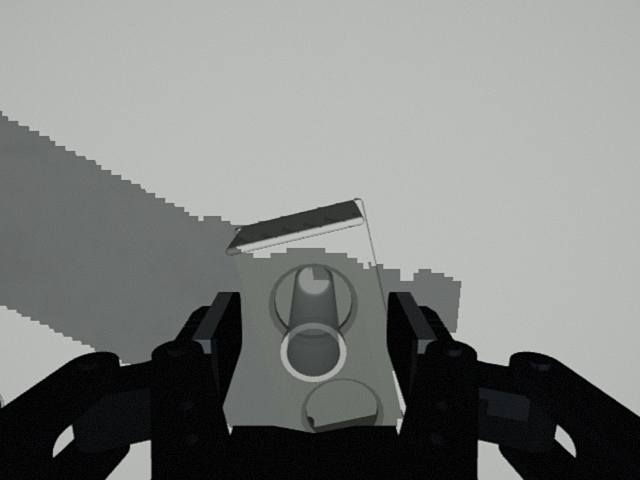

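The tube is seated in the stand, with its mouth at (313,352) and its top at 67.7 mm (4 + 63). Next is the red vial.

apply_moves --series '[0.4,-45,0,0,0,0,0,0,-75,0,0,0,0,0,0,-75,-21,-54,0,0,0,0,-75,-42,-108,0,0,0,0,-75,-63.5,-161,0,0,0,0,-75,-63.5,-161,0,0,0,0,-75,-63.5,-161,0,0,0,0,-75,-63.5,-161,0,0,0]'

```text
clock: 23.18
tcp_pos: [426.8, -265.1, 113.3]
ee_rot: [0.707, -0.001, 0.707, 0.001]
contact_force: [-0.2, -0.3, 0.1]
gripper_width: 85.3
```

apply_moves --series '[0,0,0,0,0,0,0,0,0,0,0,0,0,0]'

```text
clock: 23.42
tcp_pos: [425.7, -265.6, 113.1]
ee_rot: [0.707, -0.001, 0.707, 0.0]
contact_force: [0.4, 0.1, -0.0]
gripper_width: 85.3
```

```bash
python3 -c "
from h import *
p=wtop('slim_red_mid')
"
```

```text
TCP [ 425.7 -265.6  113.1] z [ 1.     0.001 -0.   ] x [-0. -0. -1.] w 85.3 F [ 0.4  0.1 -0. ] 23.425
slim_red_mid 0.89 ztop 51.0 circ [array([ 426.5, -267.8]), np.float64(9.7)] rect [array([ 426.4, -267.5]), array([18.4, 18.9]), np.float64(68.3)]
```

apply_moves --series '[0,50,-1.5,0,0,0,0,0,91,-1.5,0,0,0,0,0,91,-1.5,0,0,0,0,0.75,91,-1.5,0,0,0,0,1,91,-1.5,0,0,0,0,1,91,-1.5,0,0,0,0,1,91,-1.5,0,0,0,0,1,91,-1.5,0,0,0,0]'

```text
clock: 24.52
tcp_pos: [426.2, -267.9, 23.6]
ee_rot: [0.708, -0.0, 0.706, -0.0]
contact_force: [-1.1, -0.0, 5.7]
gripper_width: 18.1
```

```bash
python3 -c "
from h import *
p=wtop('slim_red_mid')
"
```

```text
TCP [ 426.2 -267.9   23.6] z [1.    0.    0.003] x [ 0.003 -0.001 -1.   ] w 18.1 F [-1.1 -0.   5.7] 24.525
slim_red_mid 0.77 ztop 50.9 circ [array([ 427.2, -267.9]), np.float64(9.6)] rect [array([ 427.4, -267.9]), array([17.5, 18.8]), np.float64(0.4)]
```

apply_moves --series '[1,-50,0,0,0,0,0,1,-85,20,7,0,0,0,1,-85,75,27,0,0,0,1,-85,133,47,0,0,0,1,-85,190,67,0,0,0,1,-85,248,88,0,0,0,1,-85,305,108,0,0,0,1,-85,362,128,0,0,0]'

```text
clock: 25.62
tcp_pos: [553.4, 96.4, 107.4]
ee_rot: [0.707, -0.0, 0.707, -0.0]
contact_force: [1.0, 0.4, -0.7]
gripper_width: 17.9
```

apply_moves --series '[1,0,55,20,0,0,0,1,0,105,38,0,0,0,1,0,147,52.5,0,0,0,1,0,147,52.5,0,0,0,1,0,147,52.5,0,0,0,1,0,147,52.5,0,0,0,1,0,147,52.5,0,0,0,1,0,147,52.5,0,0,0]'

```text
clock: 26.62
tcp_pos: [605.6, 240.8, 107.6]
ee_rot: [0.707, 0.0, 0.707, -0.0]
contact_force: [-0.7, -0.5, -0.6]
gripper_width: 18.3
```

```bash
python3 -c "
from h import *
p=wtop('slim_red_mid','w11'); edges('wrist','bored_block')
"
```

```text
TCP [605.6 240.8 107.6] z [ 1.    -0.001  0.   ] x [ 0.  0. -1.] w 18.3 F [-0.7 -0.5 -0.6] 26.625
slim_red_mid 0.77 ztop 134.7 circ [array([606.3, 241. ]), np.float64(9.9)] rect [array([606.7, 240.9]), array([17.8, 19.4]), np.float64(0.7)]
wrist bored_block 0.65 [236.0, 120.5, 371.7, 301.1] z 24.8 [array([603.1, 253.5]), array([ 50.3, 104.1]), np.float64(14.6)]
```

View pics/w11.png

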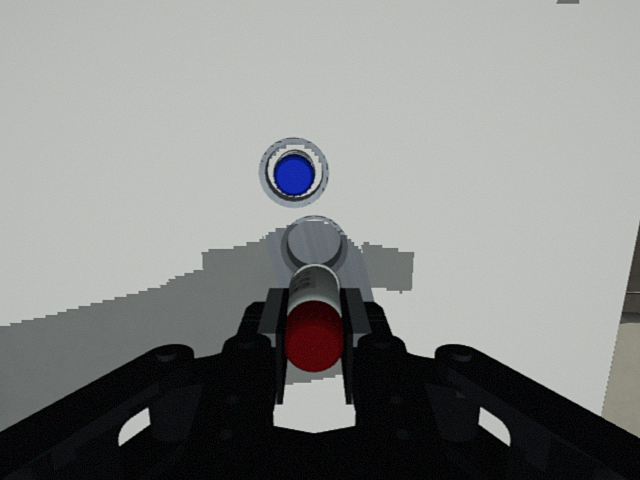

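The centre bore shows at (315,242), the same offset as for the blue vial, and the vial is within 1 mm of its axis. I'll lower it.

apply_moves --series '[1,35,0,0.3,0,0,0,1,55,0,0.3,0,0,0,1,68,0,0.3,0,0,0,1,79,0,0.3,0,0,0,1,79,0,0.3,0,0,0,1,79,0,0.3,0,0,0]'

```text
clock: 27.58
tcp_pos: [606.5, 241.8, 29.7]
ee_rot: [0.708, 0.0, 0.707, 0.0]
contact_force: [-1.6, -0.3, 5.6]
gripper_width: 17.8
```

apply_moves --series '[0.6,0,0,0,0,0,0,0.4,0,0,0,0,0,0,0.4,0,0,0,0,0,0]'

```text
clock: 27.95
tcp_pos: [605.7, 241.5, 27.9]
ee_rot: [0.707, -0.0, 0.707, -0.0]
contact_force: [0.3, -0.5, 0.1]
gripper_width: 51.2
```

```bash
python3 -c "
from h import *
p=wtop('slim_red_mid')
"
```

```text
TCP [605.7 241.5  27.9] z [ 1.  0. -0.] x [-0. -0. -1.] w 51.2 F [ 0.3 -0.5  0.1] 27.95
slim_red_mid 0.57 ztop 56.9 circ [array([606.9, 241.8]), np.float64(9.9)] rect [array([607.1, 242.2]), array([18.7, 19. ]), np.float64(32.0)]
```

apply_moves --series '[0.4,-50,0,0,0,0,0,0.4,-110,0,0,0,0,0,0.4,-150,0,-40,0,0,0,0.4,-180,0,-100,0,0,0,0.4,-180,0,-150,0,0,0,0.4,-180,0,-200,0,0,0,0.4,-180,0,-200,0,0,0,0.4,-180,0,-200,0,0,0]'

```text
clock: 29.05
tcp_pos: [406.5, 241.7, 208.8]
ee_rot: [0.708, 0.0, 0.707, 0.0]
contact_force: [-0.0, 0.1, 0.2]
gripper_width: 51.1
```

Run:
```python
from h import *
p=read_camera('scene'); cv2.imwrite('pics/s2.png',cv2.resize(p['color'][150:310,170:490,::-1],None,fx=2.5,fy=2.5))
for cam in ('scene','top'):
    p=read_camera(cam); q=pts(p,np.ones((480,640),bool))
    for n,x,y,h in (('clear',625,52,57),('amber',612.5,7.5,57),('bstored',596.5,-36,57),('blue',595,282.5,54),('red',606,241.7,56),('sstored',615,200,54),('tube',586.5,-202.6,67)):
        t=q[(np.hypot(q[:,0]-x,q[:,1]-y)<16)&(q[:,2]>h-5)&(q[:,2]<h+6)]
        print(cam,n,len(t),np.median(t,0).round(1) if len(t) else '',h)
print(sense()['tcp_pos'],sense()['contact_force'],sense()['clock'])
```

```text
scene clear 71 [621.   52.1  56.4] 57
scene amber 60 [610.3   8.   56.2] 57
scene bstored 73 [594.7 -37.   56.3] 57
scene blue 39 [594.9 282.1  54. ] 54
scene red 39 [603.9 242.3  56.1] 56
scene sstored 42 [615.1 200.3  54.6] 54
scene tube 48 [ 586.7 -199.2   66.4] 67
top clear 91 [622.6  52.2  56. ] 57
top amber 79 [610.4   7.9  55.4] 57
top bstored 94 [597.  -36.5  55.1] 57
top blue 63 [594.5 282.2  53.3] 54
top red 55 [604.9 241.9  54.8] 56
top sstored 58 [615.6 200.2  53.9] 54
top tube 28 [ 586.7 -202.6   66.4] 67
[407.33017302 241.28582064 208.46775297] [ 0.0450512  -0.72044209 -1.28216033] 29.2
```

View pics/s2.png

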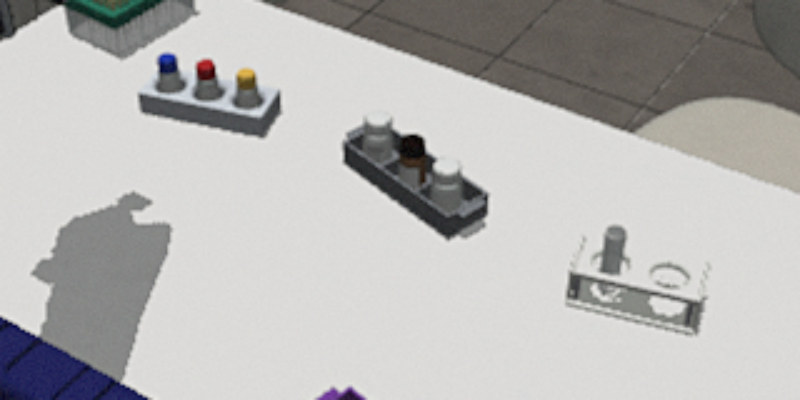

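The final scene crop shows blue, red and yellow upright in the block at (168,75), (206,78) and (247,85). Clear, amber and the stored vial stand in the tray at (378,135), (413,158) and (447,180), and the tube is in the stand at (614,250). I'll hand the job in.

```bash
python3 -c "
from station import *
print(close_job())"
```

```text
the job is handed in; nothing more can be done
None
```

All five containers are back in their racks, standing upright, and I handed the job in at about 29 s of the 122 s allowed.

| Container | Place | Top height measured at placing, expected |
|---|---|---|
| Broad clear vial | grey tray, +47 mm cell | 57.4 mm, 57 mm |
| Broad amber vial | grey tray, centre cell | 57.3 mm, 57 mm |
| Slim blue vial | aluminium block, +42 mm bore | 55.2 mm, 54 mm |
| Slim red vial | aluminium block, centre bore | 56.9 mm, 56 mm |
| Open tube | white stand, +24 mm hole | 67.7 mm, 67 mm |

- **Last checks:** After the arm backed off, I measured every container again with both fixed cameras. The median top heights were within 2 mm of expected, in line with each one standing on its rack floor.
- **Stored vials:** The two vials already in the racks are still where they stood.
- **Forces:** The wrist readings I saw stayed around 6 N, and nothing was tipped.
- **Disagreements:** The cameras differed by 1–4 mm sideways on some containers, the most being the tube's y position. The wrist camera read about 1 mm high on the slim vials. One network call missed the blue vial, but the retake found it seated.

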